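# Zero the kitchen scale with a marble slab on it

### The job

Take the top marble slab out of the spring-loaded dispenser and lay it gently, flat and about centred, on the scale's weighing plate. Its weight turns the dial, so then turn the tare knob by its upright pin, a little at a time, until the needle points to the dial's broad zero mark, and let go. Leave the other two slabs in the dispenser and everything else on the counter where it stands.

Things in the scene. Friction and masses are not known exactly. Their poses are not given: they have to be found in the camera images.
- slab_top: the top one of three equal white marble slabs lying flat on one another in the dispenser: 50 (own x) x 120 (own y) x 16 mm (z), 0.2 to 0.35 kg; origin at the centre of its underside. Its long sides are free; its ends stand between guides.
- slab_mid: the second slab, same size and origin; stays in the dispenser
- slab_low: the lowest slab, same size and origin; stays in the dispenser
- dispenser: fixed steel dispenser, foot 90 (x) x 160 (y) x 12 mm; origin at the centre of its underside. At the two ends (y) stand U-shaped sheet guides 106 mm high, 60 mm wide in x, with 12 mm lips round the slabs' corners and 2 mm of play; the middle 106 mm of the slabs' long sides are open. The top slab's upper face lies about 110 mm above the counter (4 to 5 mm more or less with its weight), so a slab is drawn straight up.
- lift (a joint): height of the dispenser's sprung lift plate, m; about 0 (+-0.005) with three slabs on it; rises 0.016 by itself when the top slab is taken
- scale: fixed white kitchen scale, housing 270 (x) x 240 (y) mm, top at 48 mm; origin at the centre of its underside. The weighing plate is over its +x half, the dial on its -x,+y quarter, the tare knob on its -x,-y quarter.
- plate_top (a point): centre of the upper face of the steel weighing plate, 125 (scale x) x 170 (scale y) x 6 mm, 75 mm above the counter when empty. The plate is sprung: it sinks 5 to 8 mm under the slab (400 N/m, stop at 18 mm). Axes as the scale's.
- needle_tip (a point): tip of the black dial needle, 46 mm from the dial's centre and 3 mm wide, under a clear cover whose top is at 60 mm. Only the tare knob turns it.
- zero_mark (a point): inner end of the broad zero mark of the dial, 46 mm from its centre; it points towards +x of the scale when the plate is empty. Weight on the plate turns the dial disc with its marks anticlockwise seen from above, by 1.6 rad per kg. The mark is a black bar 8 mm wide and 11 mm long; the other marks are 1.6 mm wide.
- dial_axis (a point): centre of the upward-facing white dial disc, diameter 116 mm, bezel top at 60 mm; needle and dial disc turn about it
- tare (a joint): angle of the tare knob, rad, growing clockwise seen from above, range -2.4 to 2.0. It turns the needle in the same sense by half its angle. It stays where left (friction 0.06 N m, some 2 N at the pin). With the slab on the plate, zero is always reached by turning it anticlockwise from where it starts, by about 0.4 to 2.3 rad.
- knob_axis (a point): centre of the upper face of the tare knob, a flat grey disc of diameter 86 mm with its face at 62 mm above the counter; vertical axis
- pin_top (a point): top centre of the knob's upright steel pin, diameter 12 mm, 28 mm tall (62 to 90 mm above the counter), 34 mm from the knob's axis
- paella_pan: bystander: carbon steel paella pan, diameter 256 mm, 46 mm high, two handles
- spatula: bystander: beech spatula 280 mm long, lying
- pepper_mill: bystander: black plastic pepper mill, diameter 54 mm, 150 mm high
- tongs: bystander: stainless tongs 240 mm long, lying
- garlic_keeper: bystander: closed ceramic garlic keeper, diameter 110 mm, 124 mm high
- salt_dish: bystander: terracotta salt dish, diameter 46 mm, 24 mm high, between scale and dispenser
- oil_bottle: bystander: green glass bottle, diameter 60 mm, 190 mm high
- plate: the weighing plate itself; origin at the centre of its underside, 6 mm below plate_top

How it is judged:
By the outcome, as a careful person would: the job done as asked, in the order asked, and still so for the second after the job is handed in, with the robot touching nothing.
It also fails if it takes over 54 s, if anything falls off the work surface, if the arm or the gripper's body presses on something with over 40 N, if the wrist force passes 120 N, or if a joint passes its speed limit or range.

### The arm

A 6-joint arm with a two-finger parallel gripper is mounted at the origin on the work surface. World frame = base frame: x ahead of the robot, y to its left, z up, the work surface at z = 0. Lengths are in m, angles in degrees, forces in N, time in s.
With the tool pointing down it reaches from about 0.25 to 0.725 m from the base axis. Payload 9.7 kg.
Tool frame: the origin (TCP) lies at the very end of the fingers, on their centre line; the grasp point (between the pads) lies 19 mm behind it (bot.hold_point_z is the distance from the TCP to the grasp point, in m); z points along the fingers, y is the line along which they close (so a half turn about z gives the same grasp; the last joint's range is limited). The gripper opens to 85 mm and grips with 20 to 120 N. Pads are 22 mm wide; open, the fingers measure 114 mm over their backs; the gripper's body (76 mm by 85 mm) begins 54 mm behind the grasp point. The pads swing forward as they close: fully open they stand 13 mm farther back than shut.
Start: joints at [70.015, 4.979, 10.078, 95.1, 0, 90], TCP at [0.188, 0.517, 0.231] pointing down, gripper open.
Joint ranges: [-179.16, 179.16], [-48.56, 103.87], [-65.8, 70.77], [-126.05, 130.52], [-82.76, 87.17], [-180, 180]. Speed limits (degrees/s): [127.2, 127.2, 147.25, 180, 180, 180].

### API

Orientations are given as [roll, pitch, yaw] about the fixed x, y, z axes, in that order (R = Rz(yaw) Ry(pitch) Rx(roll)).
In Python, from workcell import bot gives the robot as it stands.
- The arm moves only by the tool play_rows, never from a script. Its argument "targets" is a list of rows, each an object with "grip": the closure in counts, from 0 (fully open) to 255 (shut); "linear": the shift along the world's x, y, z in cm, a list of three; "delta_rot": the turn, a rotation vector about the world's x, y, z in rad, a list of three. A call has 1 to 10 rows; each row is the pose to reach, as a shift and turn from the pose commanded when the call began; what a row does not reach only later rows make up. A row lasts 1/10 s, in which the tool goes at most 50 mm and 8.59 degrees, less where a joint would pass 70% of its speed; a pose out of reach is approached as far as the arm can. A call with a gripper value outside its range is refused whole. The fingers move at their own pace and stop on an object; "force" is the grip in N (left out, the last holds). Time passes only in rows, so rows that repeat a pose let the fingers close. It gives the time, the measured TCP pose, the force, the opening and the grip force at its end, in the units of the state.
- bot.get_obs(): the state, without advancing time (a new reading comes with each control period).
- bot.camera(name): name is "scene" or "top" or "wrist"; returns a dict with "color" (420x560x3 uint8, red, green, blue), "range_z" (420x560 float32, m along the optical axis (not along the pixel's ray), 0 where there is no reading), "fov_y" (degrees; the focal length in pixels is half the picture's height over the tangent of half this angle, whatever the lens; pixels are square), "cx", "cy" (the principal point, pixels), "world_to_cam" (4x4, takes a point from world to camera coordinates). Camera axes: x right, y up, looking along -z (the intrinsics and any distortion apply to the point x, -y, -z); pixel columns grow to the right and rows downward; lengths in m; the calibration is good to about 2 mm. The wrist camera is an equidistant fisheye: a pixel r from the principal point sees the ray r / f radians off the axis. A picture is of the moment at which its call begins.
- bot.job_done(): hands the job in; it is judged then, once.
Trained networks look in a picture, given as the dict that the camera call returned (one of the last four; its "shot" number tells which), for a name from the list of things; names that differ only in an ending like _2 or _b are one class to them, and where a whole thing is asked for, a point or a joint stands for the part that bears it (a point fixed in the world has none). Each returns a list of dicts, best first, with "conf" (0 to 1); they miss things now and then, are a little off and sometimes report something else, mostly with a low value. They report only what shows in the picture. A call takes as long as a camera call.
- bot.search_frame(picture, target): "box" ([left, top, right, bottom] in pixels, round what is visible of it).
- bot.trace(picture, target): "pixels" (420x560 bool, what is visible of it) and "box" ([left, top, right, bottom] in pixels, round what is visible of it).
- bot.pinpoint(picture, target): "pixel" ([column, row] in pixels: a listed point, or the origin of a listed thing).
The state is a dict: "time": time; "q": joint angles; "qd": joint speeds; "joint_efforts": joint torques, N m; "ee_pos": TCP position; "tcp_rot": TCP orientation; "wrist_force": force on the tool from outside, world axes, zero at the start; "torque": the same for the moment, N m; "opening": finger opening in m; "grasp_force": force on a finger pad.
Only numpy, scipy, OpenCV 4.12 (cv2) and the standard library are available. Lean on these libraries where they do the work, as an engineer would, in place of code of your own. Each camera call takes 0.05 s, during which the arm holds its last target. There are 200 camera calls.

## Working session

There is one attempt and no reset: what is moved stays moved. The work goes in short steps, Python scripts to look and compute and a tool call to move; the robot and the scene stay as the last step left them, time stands still between calls to the robot, and variables do not carry over. Pictures are saved under pics/ and viewed, at most 10 in all, crops included, and the job is handed in when it is done.

Besides the shell and the picture viewer there is one more tool, called as name([rows], argument=value, ...), one row to a line, values as JSON. play_rows: Moves the arm, as the interface text tells. Its arguments: {"type":"object","properties":{"targets":{"type":"array","items":{"type":"object","properties":{"grip":{"type":"number"},"linear":{"type":"array","items":{"type":"number"}},"delta_rot":{"type":"array","items":{"type":"number"}}}}},"force":{"type":"number"}},"required":["targets"]}

```bash
mkdir -p pics; cat > h.py <<'E'
import numpy as np, cv2
from workcell import bot
def f(p): return 210/np.tan(np.radians(p["fov_y"])/2)
def back(p,px,z=None,rng=None):
    """pixel -> world on plane z, or with range"""
    M=np.linalg.inv(p["world_to_cam"]); u=(px[0]-p["cx"])/f(p); v=(px[1]-p["cy"])/f(p)
    d=M[:3,:3]@np.array([u,-v,-1.]); o=M[:3,3]
    s=rng if z is None else (z-o[2])/d[2]
    return o+s*d
def cloud(p):
    v,u=np.mgrid[:420,:560]; r=p["range_z"]
    c=np.stack([(u-p["cx"])/f(p)*r,-(v-p["cy"])/f(p)*r,-r],-1)
    M=np.linalg.inv(p["world_to_cam"]); return c@M[:3,:3].T+M[:3,3]
def save(p,n): cv2.imwrite(f"pics/{n}.png",p["color"][:,:,::-1])
E
python3 - <<'E'
from h import *
for n in ("top","scene"):
    p=bot.camera(n); save(p,n+"0"); C=cloud(p)
    print(n,np.linalg.inv(p["world_to_cam"])[:3,3].round(3))
    for t,z in [("slab_top",None),("dispenser",0),("scale",0),("plate_top",.075),("dial_axis",.055),("zero_mark",.055),("needle_tip",.057),("knob_axis",.062),("pin_top",.09)]:
        r=bot.pinpoint(p,t)[:1]
        for a in r: print(t,round(a["conf"],2),np.round(a["pixel"],1), back(p,a["pixel"],z if z is not None else .094).round(3))
    for t in ("slab_top","plate","pepper_mill","oil_bottle","garlic_keeper","salt_dish","paella_pan"):
        r=bot.trace(p,t)[:1]
        for a in r:
            X=C[a["pixels"]&(p["range_z"]>0)]
            print(t,round(a["conf"],2),a["box"],np.median(X,0).round(3),X.min(0).round(3),X.max(0).round(3))
            if t in("slab_top","plate"):
                h=np.percentile(X[:,2],70); Y=X[abs(X[:,2]-h)<.006]; print(h,cv2.minAreaRect((Y[:,:2]*1000).astype(np.float32)))
print(bot.get_obs())
E
```

```text
top [0.294 0.021 1.406]
slab_top 0.73 [357.1 233.8] [ 0.546 -0.23   0.094]
dispenser 0.85 [351.3 240.1] [ 0.543 -0.227  0.   ]
scale 0.82 [211.4 233.1] [0.579 0.248 0.   ]
plate_top 0.98 [205.6 204.3] [0.66  0.256 0.075]
dial_axis 0.75 [196.3 248.2] [0.519 0.287 0.055]
knob_axis 0.74 [232.6 242.5] [0.533 0.169 0.062]
pin_top 0.94 [232.2 251.7] [0.499 0.167 0.09 ]
slab_top 0.73 [341.3, 224.0, 374.7, 244.1] [ 0.541 -0.233  0.109] [ 0.512 -0.293  0.087] [ 0.573 -0.173  0.117]
0.11086817715318334 ((542.618896484375, -233.67892456054688), (119.2304458618164, 50.551246643066406), 82.15533447265625)
plate 0.71 [175.9, 182.7, 232.1, 230.8] [0.653 0.256 0.075] [ 0.579  0.163 -0.005] [0.754 0.354 0.085]
0.0764684792923251 ((654.3709106445312, 256.61578369140625), (125.88705444335938, 171.25306701660156), 10.88568115234375)
pepper_mill 0.81 [435.6, 266.0, 466.3, 283.1] [ 0.406 -0.512  0.116] [ 0.383 -0.558 -0.004] [ 0.443 -0.498  0.155]
oil_bottle 0.96 [402.8, 189.9, 434.6, 216.3] [ 0.638 -0.428  0.119] [ 0.616 -0.525 -0.008] [ 0.717 -0.408  0.196]
garlic_keeper 0.63 [416.3, 212.6, 451.8, 248.5
[... 1636 characters left out ...]
368  0.434 -0.004] [0.711 0.751 0.051]
{'time': 1.7, 'q': array([7.00146970e+01, 4.97941114e+00, 1.00780101e+01, 9.50988154e+01,
       1.85573527e-03, 8.99990064e+01]), 'qd': array([ 0.02598968,  0.10830349,  0.04461663,  0.02468929, -0.08174329,
       -0.06364238]), 'joint_efforts': array([ 3.07608098e-04, -5.20094347e+01,  4.64858079e+01,  1.61127911e-03,
        7.59558952e-05,  2.06843524e-06]), 'ee_pos': array([0.18797022, 0.51688341, 0.23127741]), 'tcp_rot': array([-1.79999784e+02, -1.85573902e-03,  1.60015691e+02]), 'wrist_force': array([-0.03331207, -0.22406062,  0.20783068]), 'torque': array([0.00357644, 0.00366165, 0.00684456]), 'grasp_force': 0.0, 'opening': 0.08579122781782249}
```

play_rows([
  {"grip": 0,"linear": [35.6,-75.1,-2],"delta_rot": [0,0,-1.359]},
  {"grip": 0,"linear": [35.6,-75.1,-2],"delta_rot": [0,0,-1.359]},
  {"grip": 0,"linear": [35.6,-75.1,-2],"delta_rot": [0,0,-1.359]},
  {"grip": 0,"linear": [35.6,-75.1,-2],"delta_rot": [0,0,-1.359]},
  {"grip": 0,"linear": [35.6,-75.1,-2],"delta_rot": [0,0,-1.359]},
  {"grip": 0,"linear": [35.6,-75.1,-2],"delta_rot": [0,0,-1.359]},
  {"grip": 0,"linear": [35.6,-75.1,-2],"delta_rot": [0,0,-1.359]},
  {"grip": 0,"linear": [35.6,-75.1,-2],"delta_rot": [0,0,-1.359]},
  {"grip": 0,"linear": [35.6,-75.1,-2],"delta_rot": [0,0,-1.359]},
  {"grip": 0,"linear": [35.6,-75.1,-2],"delta_rot": [0,0,-1.359]},
])

```text
time: 2.7
ee_pos: [0.4025, 0.0632, 0.2196]
tcp_rot: [179.9, -0.0, 81.8]
wrist_force: [1.2, 1.4, 0.4]
opening: 0.0855
grasp_force: 0.0
```

View pics/top0.png

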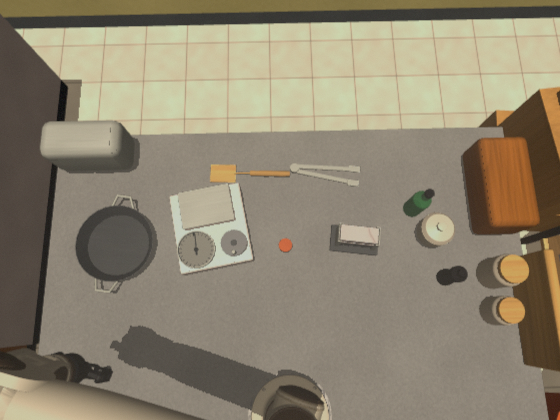

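play_rows([
  {"grip": 50,"linear": [14.2,-29.8,-2],"delta_rot": [0,0,0.005]},
  {"grip": 50,"linear": [14.2,-29.8,-2],"delta_rot": [0,0,0.005]},
  {"grip": 50,"linear": [14.2,-29.8,-2],"delta_rot": [0,0,0.005]},
  {"grip": 50,"linear": [14.2,-29.8,-2],"delta_rot": [0,0,0.005]},
  {"grip": 50,"linear": [14.2,-29.8,-2],"delta_rot": [0,0,0.005]},
  {"grip": 50,"linear": [14.2,-29.8,-2],"delta_rot": [0,0,0.005]},
  {"grip": 50,"linear": [14.2,-29.8,-2],"delta_rot": [0,0,0.005]},
  {"grip": 50,"linear": [14.2,-29.8,-2],"delta_rot": [0,0,0.005]},
  {"grip": 50,"linear": [14.2,-29.8,-2],"delta_rot": [0,0,0.005]},
])

```text
time: 3.6
ee_pos: [0.5439, -0.2332, 0.1986]
tcp_rot: [-179.9, -0.0, 82.4]
wrist_force: [-0.0, 0.2, -1.2]
opening: 0.0687
grasp_force: 0.0
```

```bash
cat >> h.py <<'E'
def fish(p,z,px):
    """wrist pixel -> world on plane z"""
    M=np.linalg.inv(p["world_to_cam"]); d=np.array([px[0]-p["cx"],px[1]-p["cy"]]); r=np.hypot(*d); t=r/f(p)
    c=np.array([np.sin(t)*d[0]/r,-np.sin(t)*d[1]/r,-np.cos(t)]); w=M[:3,:3]@c; o=M[:3,3]
    return o+(z-o[2])/w[2]*w
def fcloud(p):
    v,u=np.mgrid[:420,:560]; x=u-p["cx"];y=v-p["cy"];r=np.hypot(x,y)+1e-9;t=r/f(p);R=p["range_z"]
    k=np.where(t<1.5,np.tan(np.minimum(t,1.5)),0)*R/r
    M=np.linalg.inv(p["world_to_cam"]); return np.stack([x*k,-y*k,-R],-1)@M[:3,:3].T+M[:3,3]
E
python3 - <<'E'
from h import *
p=bot.camera("wrist"); save(p,"w1"); C=fcloud(p)
o=bot.get_obs(); print(o["time"],o["ee_pos"],o["tcp_rot"],o["opening"])
print(np.linalg.inv(p["world_to_cam"])[:3,3],p["fov_y"])
for a in bot.trace(p,"slab_top")[:1]:
    X=C[a["pixels"]&(p["range_z"]>0)]; h=np.median(X[:,2]); Y=X[abs(X[:,2]-h)<.004]
    print(a["conf"],a["box"],h,len(X),len(Y),cv2.minAreaRect((Y[:,:2]*1000).astype(np.float32)))
E
```

```text
3.65 [ 0.54386352 -0.23252075  0.19911886] [-1.79967525e+02 -1.93897268e-02  8.24267124e+01] 0.06890933130742616
[ 0.55397806 -0.15787434  0.3408123 ] 65.70646984690485
0.9 [245.6, 127.3, 314.8, 277.6] 0.10913762323546075 9735 9674 ((544.3001708984375, -234.38914489746094), (119.64004516601562, 50.052032470703125), 82.37948608398438)
```

View pics/w1.png

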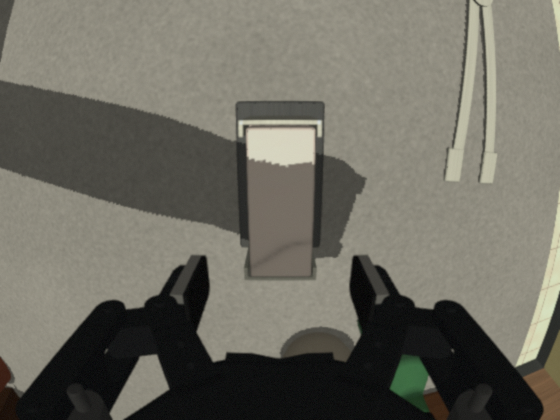

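```bash
python3 - <<'E'
from h import *
p=bot.camera("wrist"); C=fcloud(p); z=C[...,2]
for sl in ((slice(250,345),slice(150,212)),(slice(250,345),slice(348,412))):
    X=C[sl].reshape(-1,3); X=X[(X[:,2]>.16)]; print(len(X),np.percentile(X[:,2],[0,1,3,10,50]).round(4),X[X[:,2].argsort()[:200]].mean(0))
print(bot.get_obs()["ee_pos"])
E
```

```text
4040 [0.2056 0.2086 0.2118 0.2181 0.2442] [ 0.50871959 -0.22616856  0.21082742]
4171 [0.2062 0.209  0.212  0.2185 0.2451] [ 0.57885278 -0.23531162  0.21089656]
[ 0.54391549 -0.23192786  0.19973857]
```

play_rows([
  {"grip": 50,"linear": [0.04,-0.2,-4]},
  {"grip": 50,"linear": [0.04,-0.2,-7]},
  {"grip": 50,"linear": [0.04,-0.2,-8.5]},
  {"grip": 50,"linear": [0.04,-0.2,-9.5]},
  {"grip": 50,"linear": [0.04,-0.2,-10]},
  {"grip": 50,"linear": [0.04,-0.2,-10.4]},
  {"grip": 50,"linear": [0.04,-0.2,-10.4]},
  {"grip": 50,"linear": [0.04,-0.2,-10.4]},
], force=30)

```text
validation failed for argument at $.ta...
```

```bash
python3 - <<'E'
from h import *
o=bot.get_obs(); print(o["ee_pos"],o["wrist_force"])
p=bot.camera("wrist"); C=fcloud(p)
for sl in ((slice(250,345),slice(150,212)),(slice(250,345),slice(348,412))):
    X=C[sl].reshape(-1,3); X=X[(X[:,2]>.085)]; print(len(X),np.percentile(X[:,2],[0,1,3,10,50]).round(4))
for a in bot.trace(p,"slab_top")[:1]:
    X=C[a["pixels"]&(p["range_z"]>0)]; h=np.median(X[:,2]); print(h)
print(bot.get_obs()["ee_pos"])
E
```

```text
[ 0.54391549 -0.23192786  0.19973857] [ 0.05527315 -0.31325792 -0.08760547]
4046 [0.2064 0.2088 0.2121 0.2185 0.2444]
4172 [0.206  0.2093 0.2125 0.2187 0.2451]
0.10912222680373909
[ 0.54400974 -0.23187958  0.19990763]
```

play_rows([
  {"grip": 50,"linear": [0.03,-0.25,-4],"delta_rot": [0,0,0]},
  {"grip": 50,"linear": [0.03,-0.25,-7],"delta_rot": [0,0,0]},
  {"grip": 50,"linear": [0.03,-0.25,-8.5],"delta_rot": [0,0,0]},
  {"grip": 50,"linear": [0.03,-0.25,-9.5],"delta_rot": [0,0,0]},
  {"grip": 50,"linear": [0.03,-0.25,-10],"delta_rot": [0,0,0]},
  {"grip": 50,"linear": [0.03,-0.25,-10.4],"delta_rot": [0,0,0]},
  {"grip": 50,"linear": [0.03,-0.25,-10.4],"delta_rot": [0,0,0]},
  {"grip": 50,"linear": [0.03,-0.25,-10.4],"delta_rot": [0,0,0]},
], force=30)

```text
time: 4.65
ee_pos: [0.5448, -0.2355, 0.0962]
tcp_rot: [179.9, 0.0, 82.4]
wrist_force: [-0.3, -0.2, 0.1]
opening: 0.0687
grasp_force: 0.0
```

```bash
python3 - <<'E'
from h import *
o=bot.get_obs(); print(o["ee_pos"],o["wrist_force"])
p=bot.camera("wrist"); C=fcloud(p)
for sl in ((slice(250,345),slice(150,212)),(slice(250,345),slice(348,412))):
    X=C[sl].reshape(-1,3); X=X[(X[:,2]>.085)]; print(len(X),np.percentile(X[:,2],[0,1,3,10,50]).round(4))
for a in bot.trace(p,"slab_top")[:1]:
    X=C[a["pixels"]&(p["range_z"]>0)]; h=np.median(X[:,2]); print(h)
print(bot.get_obs()["ee_pos"])
E
```

```text
[ 0.54480324 -0.23547871  0.09615469] [-0.30699212 -0.1728659   0.08331771]
4039 [0.1023 0.1052 0.1082 0.1146 0.1408]
4169 [0.1028 0.1055 0.1087 0.1152 0.1416]
0.1091346118051868
[ 0.54471074 -0.23547973  0.09600667]
```

play_rows([
  {"grip": 50,"linear": [0,0.05,-0.2],"delta_rot": [0,0,0]},
  {"grip": 80,"linear": [0,0.05,-0.2],"delta_rot": [0,0,0]},
  {"grip": 110,"linear": [0,0.05,-0.2],"delta_rot": [0,0,0]},
  {"grip": 140,"linear": [0,0.05,-0.2],"delta_rot": [0,0,0]},
  {"grip": 140,"linear": [0,0.05,-0.2],"delta_rot": [0,0,0]},
  {"grip": 140,"linear": [0,0.05,-0.2],"delta_rot": [0,0,0]},
  {"grip": 140,"linear": [0,0.05,-0.2],"delta_rot": [0,0,0]},
], force=40)

```text
time: 5.45
ee_pos: [0.5444, -0.2348, 0.0933]
tcp_rot: [-180.0, -0.0, 82.4]
wrist_force: [0.0, 0.0, -0.5]
opening: 0.0489
grasp_force: 45.1
```

play_rows([
  {"grip": 140,"linear": [0,0,0.4],"delta_rot": [0,0,0]},
  {"grip": 140,"linear": [0,0,1],"delta_rot": [0,0,0]},
  {"grip": 140,"linear": [0,0,1.8],"delta_rot": [0,0,0]},
  {"grip": 140,"linear": [0,0,2.6],"delta_rot": [0,0,0]},
  {"grip": 140,"linear": [0,0,3.6],"delta_rot": [0,0,0]},
  {"grip": 140,"linear": [0,0,5],"delta_rot": [0,0,0]},
  {"grip": 140,"linear": [0,0,6.5],"delta_rot": [0,0,0]},
  {"grip": 140,"linear": [0,0,7.5],"delta_rot": [0,0,0]},
  {"grip": 140,"linear": [0,0,8],"delta_rot": [0,0,0]},
  {"grip": 140,"linear": [0,0,8],"delta_rot": [0,0,0]},
])

```text
time: 6.45
ee_pos: [0.5447, -0.235, 0.1742]
tcp_rot: [179.9, 0.0, 82.4]
wrist_force: [0.0, 0.5, -2.1]
opening: 0.049
grasp_force: 44.9
```

```bash
python3 - <<'E'
from h import *
p=bot.camera("wrist"); save(p,"w2"); C=fcloud(p); o=bot.get_obs(); print(o["ee_pos"],o["tcp_rot"],o["wrist_force"],o["torque"],o["opening"])
for t in ("slab_top","slab_mid"):
  for a in bot.trace(p,t)[:2]:
    X=C[a["pixels"]&(p["range_z"]>0)]; h=np.median(X[:,2]); Y=X[abs(X[:,2]-h)<.008]
    print(t,a["conf"],a["box"],h,np.linalg.lstsq(np.c_[Y[:,:2]-Y[:,:2].mean(0),np.ones(len(Y))],Y[:,2],rcond=None)[0],cv2.minAreaRect((Y[:,:2]*1000).astype(np.float32)))
E
```

```text
[ 0.54449148 -0.23483341  0.17334311] [1.79988496e+02 4.52542603e-03 8.24382628e+01] [ 0.22046785  0.25528401 -3.07733375] [-0.04896836  0.04606764  0.01659014] 0.04891708021312022
slab_top 0.84 [216.8, 139.3, 341.5, 356.3] 0.189684709249713 [-9.01354940e-05 -4.17938145e-03  1.89645588e-01] ((545.1890869140625, -229.29624938964844), (110.9750747680664, 50.53118896484375), 82.6786880493164)
slab_mid 0.66 [236.8, 130.6, 318.2, 137.5] 0.10936302849266218 [-0.03185858 -0.26734483  0.10912718] ((552.37158203125, -178.21836853027344), (6.750618934631348, 49.561439514160156), 82.3374252319336)
slab_mid 0.43 [328.9, 344.0, 337.1, 353.5] 0.01468952408597679 [1.260901   2.43728267 0.01434713] ((580.673095703125, -450.5562438964844), (4.373744010925293, 15.666296005249023), 49.00175476074219)
```

View pics/w2.png

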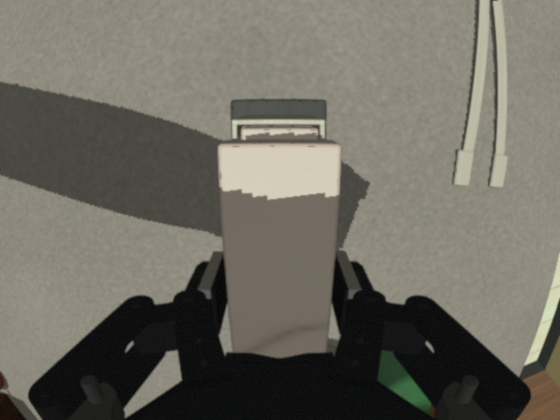

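play_rows([
  {"grip": 140,"linear": [0.2,1.1,0.8],"delta_rot": [0,0,0.01]},
  {"grip": 140,"linear": [0.7,3.5,2],"delta_rot": [0,0,0.04]},
  {"grip": 140,"linear": [1.5,7.5,2.5],"delta_rot": [0,0,0.08]},
  {"grip": 140,"linear": [2.4,12,2.5],"delta_rot": [0,0,0.12]},
  {"grip": 140,"linear": [3.3,16.5,2.5],"delta_rot": [0,0,0.16]},
  {"grip": 140,"linear": [4.2,21,2.5],"delta_rot": [0,0,0.2]},
  {"grip": 140,"linear": [5.1,25.5,2.5],"delta_rot": [0,0,0.24]},
  {"grip": 140,"linear": [6,30,2.5],"delta_rot": [0,0,0.28]},
  {"grip": 140,"linear": [6.7,33.5,2.5],"delta_rot": [0,0,0.31]},
  {"grip": 140,"linear": [7,35,2.5],"delta_rot": [0,0,0.32]},
])

```text
time: 7.6
ee_pos: [0.6142, 0.1191, 0.1981]
tcp_rot: [-180.0, -0.0, 101.0]
wrist_force: [-0.4, -0.5, -2.2]
opening: 0.0487
grasp_force: 44.8
```

```bash
python3 - <<'E'
from h import *
p=bot.camera("wrist"); save(p,"w3"); C=fcloud(p); o=bot.get_obs(); print(o["ee_pos"],o["tcp_rot"],o["wrist_force"],o["opening"])
for a in bot.trace(p,"plate")[:2]:
    X=C[a["pixels"]&(p["range_z"]>0)]; h=np.median(X[:,2]); Y=X[abs(X[:,2]-h)<.004]
    print(a["conf"],a["box"],h,cv2.minAreaRect((Y[:,:2]*1000).astype(np.float32)))
for t,z in [("dial_axis",.055),("zero_mark",.055),("needle_tip",.057),("knob_axis",.062),("pin_top",.09),("plate_top",.075)]:
    for a in bot.pinpoint(p,t)[:1]: print(t,round(a["conf"],2),a["pixel"],fish(p,z,a["pixel"]).round(4))
E
```

```text
[0.61433145 0.11965308 0.1979002 ] [-1.79975062e+02 -5.87872746e-02  1.01052563e+02] [-1.00999122  0.27667881 -2.98336793] 0.048947740953391154
0.63 [285.8, 0.0, 428.4, 147.7] 0.07446109473343004 ((658.8269653320312, 240.36651611328125), (125.26173400878906, 135.7616424560547), 10.364974975585938)
zero_mark 0.57 [151.4, 121.6] [0.4863 0.1597 0.055 ]
knob_axis 0.69 [202.2, 120.6] [0.536 0.168 0.062]
pin_top 0.75 [153.2, 123.3] [0.5019 0.1627 0.09  ]
plate_top 0.72 [358.9, 48.2] [0.6531 0.2535 0.075 ]
```

View pics/w3.png

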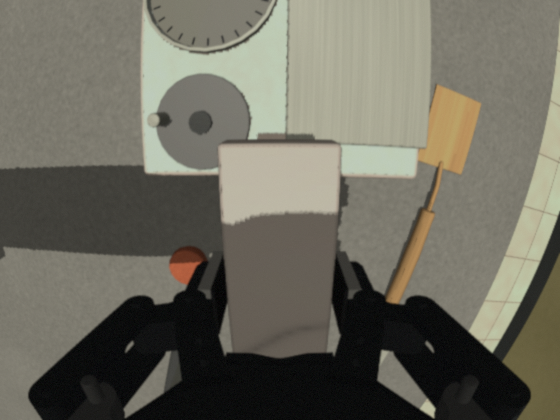

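play_rows([
  {"grip": 140,"linear": [0.3,1,0],"delta_rot": [0,0,-0.006]},
  {"grip": 140,"linear": [0.9,3,0],"delta_rot": [0,0,-0.006]},
  {"grip": 140,"linear": [1.8,6,-1],"delta_rot": [0,0,-0.006]},
  {"grip": 140,"linear": [2.8,9.3,-3],"delta_rot": [0,0,-0.006]},
  {"grip": 140,"linear": [3.6,12,-5],"delta_rot": [0,0,-0.006]},
  {"grip": 140,"linear": [4,13.4,-7],"delta_rot": [0,0,-0.006]},
  {"grip": 140,"linear": [4.1,13.7,-8.7],"delta_rot": [0,0,-0.006]},
  {"grip": 140,"linear": [4.1,13.7,-9.8],"delta_rot": [0,0,-0.006]},
  {"grip": 140,"linear": [4.1,13.7,-10.4],"delta_rot": [0,0,-0.006]},
  {"grip": 140,"linear": [4.1,13.7,-10.6],"delta_rot": [0,0,-0.006]},
])

```text
time: 9.0
ee_pos: [0.6553, 0.2517, 0.0921]
tcp_rot: [-180.0, 0.0, 100.4]
wrist_force: [-0.0, -0.0, -2.1]
opening: 0.0486
grasp_force: 44.8
```

```bash
python3 - <<'E'
from h import *
p=bot.camera("wrist"); C=fcloud(p); o=bot.get_obs(); print(o["ee_pos"],o["tcp_rot"],o["wrist_force"],o["opening"])
for t in("plate","slab_top"):
  for a in bot.trace(p,t)[:1]:
    X=C[a["pixels"]&(p["range_z"]>0)]; h=np.median(X[:,2]); Y=X[abs(X[:,2]-h)<.004]
    print(t,a["conf"],a["box"],h,cv2.minAreaRect((Y[:,:2]*1000).astype(np.float32)),[cv2.boxPoints(cv2.minAreaRect((Y[:,:2]*1000).astype(np.float32)))])
E
```

```text
[0.65548017 0.25170779 0.09242213] [ 1.79988421e+02 -1.45554302e-03  1.00380924e+02] [-0.55533596  0.51581747 -1.57923781] 0.049120344931598996
plate 0.89 [163.3, 69.9, 408.0, 352.8] 0.07453528764256409 ((656.013427734375, 258.04473876953125), (125.50910949707031, 169.12928771972656), 10.291983604431152) [array([[579.1599 , 330.03674],
       [609.3773 , 163.62871],
       [732.86694, 186.05273],
       [702.64954, 352.46075]], dtype=float32)]
slab_top 0.73 [217.0, 139.6, 340.1, 357.9] 0.10754623014364392 ((653.6171875, 257.4808654785156), (50.49603271484375, 110.43875885009766), 10.462367057800293) [array([[618.76166, 307.19742],
       [638.8162 , 198.59476],
       [688.4727 , 207.76431],
       [668.41815, 316.36697]], dtype=float32)]
```

play_rows([
  {"grip": 140,"linear": [0.05,0.2,-0.3],"delta_rot": [0,0,0]},
  {"grip": 140,"linear": [0.05,0.4,-0.7],"delta_rot": [0,0,0]},
  {"grip": 140,"linear": [0.05,0.6,-1.1],"delta_rot": [0,0,0]},
  {"grip": 140,"linear": [0.05,0.6,-1.4],"delta_rot": [0,0,0]},
  {"grip": 140,"linear": [0.05,0.6,-1.6],"delta_rot": [0,0,0]},
  {"grip": 140,"linear": [0.05,0.6,-1.8],"delta_rot": [0,0,0]},
  {"grip": 140,"linear": [0.05,0.6,-2.0],"delta_rot": [0,0,0]},
  {"grip": 140,"linear": [0.05,0.6,-2.1],"delta_rot": [0,0,0]},
  {"grip": 140,"linear": [0.05,0.6,-2.1],"delta_rot": [0,0,0]},
])

```text
time: 10.05
ee_pos: [0.6559, 0.2582, 0.0713]
tcp_rot: [180.0, -0.0, 100.4]
wrist_force: [-0.9, 0.2, -1.2]
opening: 0.0488
grasp_force: 45.0
```

```bash
python3 - <<'E'
from h import *
p=bot.camera("wrist"); C=fcloud(p)
for i in range(3):
    bot.camera("wrist"); o=bot.get_obs(); print(o["ee_pos"],o["wrist_force"])
for t in("plate","slab_top"):
  for a in bot.trace(bot.camera("wrist"),t)[:1]:
    X=C[a["pixels"]&(p["range_z"]>0)]; h=np.median(X[:,2]); Y=X[abs(X[:,2]-h)<.004]
    print(t,a["conf"],a["box"],h,cv2.minAreaRect((Y[:,:2]*1000).astype(np.float32)))
E
```

```text
[0.65591991 0.25820368 0.07149474] [ 0.05567745  0.52264696 -1.52067   ]
[0.6558815  0.25821051 0.07144128] [-0.886334   -0.03212435 -1.37693935]
[0.65592685 0.25820356 0.07147114] [-0.32866175  0.63278847 -0.44689089]
plate 0.81 [147.2, 85.1, 416.1, 352.2] 0.07080723267614497 ((654.01220703125, 269.27471923828125), (125.18329620361328, 146.10244750976562), 10.198036193847656)
slab_top 0.96 [216.6, 139.3, 340.3, 355.9] 0.0867889579640802 ((654.0718994140625, 263.8595886230469), (50.37866973876953, 110.52294921875), 10.454629898071289)
```

play_rows([
  {"grip": 140,"linear": [0,0,-0.1],"delta_rot": [0,0,0]},
  {"grip": 140,"linear": [0,0,-0.2],"delta_rot": [0,0,0]},
  {"grip": 140,"linear": [0,0,-0.2],"delta_rot": [0,0,0]},
  {"grip": 100,"linear": [0,0,-0.2],"delta_rot": [0,0,0]},
  {"grip": 80,"linear": [0,0,-0.2],"delta_rot": [0,0,0]},
  {"grip": 60,"linear": [0,0,-0.2],"delta_rot": [0,0,0]},
  {"grip": 50,"linear": [0,0,-0.2],"delta_rot": [0,0,0]},
  {"grip": 50,"linear": [0,0,0.5],"delta_rot": [0,0,0]},
  {"grip": 50,"linear": [0,0,2],"delta_rot": [0,0,0]},
  {"grip": 50,"linear": [0,0,4],"delta_rot": [0,0,0]},
])

```text
time: 11.45
ee_pos: [0.6556, 0.2581, 0.1121]
tcp_rot: [-180.0, 0.0, 100.4]
wrist_force: [0.7, 0.4, 0.5]
opening: 0.0686
grasp_force: 0.0
```

```bash
python3 - <<'E'
from h import *
p=bot.camera("wrist"); C=fcloud(p); save(p,"w4"); print(bot.get_obs()["ee_pos"],bot.get_obs()["tcp_rot"],bot.get_obs()["q"])
for t in("plate","slab_top"):
  for a in bot.trace(p,t)[:1]:
    X=C[a["pixels"]&(p["range_z"]>0)]; h=np.median(X[:,2]); Y=X[abs(X[:,2]-h)<.004]
    print(t,a["conf"],a["box"],h,cv2.minAreaRect((Y[:,:2]*1000).astype(np.float32)),np.linalg.lstsq(np.c_[Y[:,:2]-Y[:,:2].mean(0),np.ones(len(Y))],Y[:,2],rcond=None)[0])
E
```

```text
[0.65688214 0.25860376 0.11698056] [ 1.79726656e+02 -5.41979377e-02  1.00428361e+02] [2.14884445e+01 2.59577549e+01 2.29200478e+01 8.66836282e+01
 7.52950191e-04 1.01060214e+02]
plate 0.91 [175.0, 85.1, 384.1, 336.3] 0.0680189698696813 ((655.8505859375, 257.1940002441406), (125.58903503417969, 170.7910919189453), 9.959168434143066) [-0.00062948 -0.00092179  0.06801041]
slab_top 0.98 [231.3, 132.4, 325.1, 320.1] 0.08399786803077211 ((655.0314331054688, 259.31622314453125), (50.4261360168457, 119.8750991821289), 10.42733097076416) [-0.00069695 -0.00169151  0.08397634]
```

play_rows([
  {"grip": 50,"linear": [0,0,4],"delta_rot": [0,0,0]},
  {"grip": 150,"linear": [-3,-2,8],"delta_rot": [0,0,0]},
  {"grip": 150,"linear": [-7,-4.5,8.5],"delta_rot": [0,0,0]},
  {"grip": 150,"linear": [-11,-7,8.5],"delta_rot": [0,0,0]},
  {"grip": 150,"linear": [-14,-8.5,8.5],"delta_rot": [0,0,0]},
  {"grip": 150,"linear": [-15.6,-9.5,8.5],"delta_rot": [0,0,0]},
  {"grip": 150,"linear": [-15.6,-9.5,8.5],"delta_rot": [0,0,0]},
  {"grip": 150,"linear": [-15.6,-9.5,8.5],"delta_rot": [0,0,0]},
])

```text
time: 12.4
ee_pos: [0.5, 0.1632, 0.1965]
tcp_rot: [179.9, -0.0, 100.4]
wrist_force: [0.2, 0.5, 0.0]
opening: 0.0349
grasp_force: 0.0
```

```bash
python3 - <<'E'
from h import *
p=bot.camera("wrist"); C=fcloud(p); save(p,"w5"); o=bot.get_obs(); print(o["time"],o["ee_pos"],o["tcp_rot"],o["opening"])
for t,z in [("dial_axis",.055),("zero_mark",.055),("needle_tip",.057),("knob_axis",.062),("pin_top",.09)]:
    for a in bot.pinpoint(p,t)[:2]: print(t,round(a["conf"],2),np.round(a["pixel"],1),fish(p,z,a["pixel"]).round(4))
m=(abs(C[...,2]-.09)<.004)&(np.hypot(C[...,0]-.5,C[...,1]-.163)<.02); print(m.sum(),C[m].mean(0))
E
```

```text
12.45 [0.50032378 0.16343825 0.19621062] [ 1.79979069e+02 -6.33776232e-03  1.00429108e+02] 0.03561669956444846
dial_axis 0.57 [322.3  53.6] [0.5139 0.2887 0.055 ]
dial_axis 0.35 [319.4 191.2] [0.5358 0.1677 0.055 ]
zero_mark 0.23 [478.4 249.5] [0.7305 0.1368 0.055 ]
knob_axis 0.91 [319.2 195.1] [0.5351 0.1658 0.062 ]
pin_top 0.61 [277.5 198.1] [0.4978 0.1646 0.09  ]
168 [0.50064268 0.16553838 0.08922908]
```

View pics/w5.png

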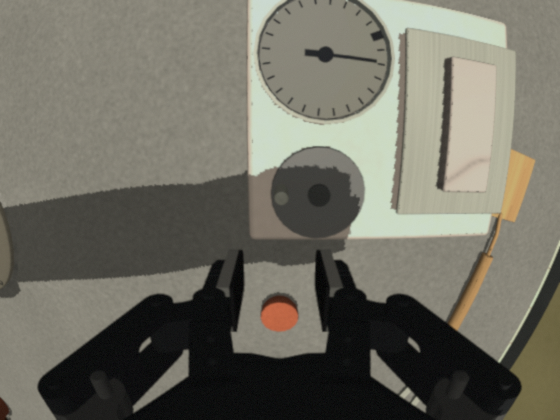

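```bash
cat >> h.py <<'E'
def dial(p,c=np.array([.5145,.2875]),z=.055,show=None):
    """rectified dial view; returns needle and mark angles (deg, world, ccw)"""
    w2c=p["world_to_cam"]; th=np.radians(np.arange(-60,80,.25))
    def samp(r,z):
        P=np.stack([c[0]+r*np.cos(th),c[1]+r*np.sin(th),0*th+z],-1)@w2c[:3,:3].T+w2c[:3,3]
        x,y,q=P[:,0],-P[:,1],-P[:,2]; h=np.hypot(x,y); k=f(p)*np.arctan2(h,q)/h
        g=cv2.cvtColor(p["color"],cv2.COLOR_RGB2GRAY)
        return cv2.remap(g,(x*k+p["cx"]).astype(np.float32),(y*k+p["cy"]).astype(np.float32),cv2.INTER_LINEAR).ravel()
    A=np.mean([samp(r,z+.002) for r in np.linspace(.028,.042,8)],0); B=np.mean([samp(r,z) for r in np.linspace(.047,.055,8)],0)
    def dark(v,wid):
        k=int(wid/.25); d=np.median(v)-cv2.blur(v.reshape(1,-1).astype(np.float32),(k,1)).ravel(); i=d.argmax()
        w=np.clip(d[max(0,i-k):i+k+1],0,None)**2
        return (np.degrees(th)[max(0,i-k):i+k+1]*w).sum()/w.sum(), d[i]
    return dark(A,5), dark(B,9)
E
python3 - <<'E'
from h import *
p=bot.camera("wrist"); 
m=lambda px,z: fish(p,z,px)[:2]
c=m((325,54),.055); print("c",c)
for n,px in (("needle",(377,61)),("mark",(377,35))):
    d=m(px,.055)-c; print(n,np.hypot(*d),np.degrees(np.arctan2(d[1],d[0])))
print(dial(p),dial(p,c))
q=bot.camera("top"); r=bot.camera("scene")
g=lambda a,u,v,s:cv2.resize(a["color"][v:v+s,u:u+s,::-1],(400,400),interpolation=cv2.INTER_CUBIC)
cv2.imwrite("pics/tl.png",np.hstack([g(q,170,190,80),g(r,285,150,60)]))
E
```

```text
c [0.51605791 0.28888593]
needle 0.04650497473410767 6.412542384014332
mark 0.05091683064012882 34.520815885308764
((np.float64(7.92111547277459), np.float64(70.4375)), (np.float64(34.61831978382654), np.float64(71.01041793823242))) ((np.float64(5.92468604092054), np.float64(70.3125)), (np.float64(34.33607538671679), np.float64(80.1875)))
```

play_rows([
  {"grip": 150,"linear": [0,0.1,-4],"delta_rot": [0,0,0]},
  {"grip": 150,"linear": [0,0.1,-8],"delta_rot": [0,0,0]},
  {"grip": 150,"linear": [0,0.1,-10.5],"delta_rot": [0,0,0]},
  {"grip": 150,"linear": [0,0.1,-12],"delta_rot": [0,0,0]},
  {"grip": 150,"linear": [0,0.1,-12.5],"delta_rot": [0,0,0]},
  {"grip": 150,"linear": [0,0.1,-12.6],"delta_rot": [0,0,0]},
  {"grip": 150,"linear": [0,0.1,-12.6],"delta_rot": [0,0,0]},
], force=25)

```text
time: 13.55
ee_pos: [0.5006, 0.1644, 0.0715]
tcp_rot: [179.9, -0.0, 100.4]
wrist_force: [0.0, 0.0, 0.0]
opening: 0.0352
grasp_force: 0.0
```

```bash
python3 - <<'E'
from h import *
p=bot.camera("wrist"); C=fcloud(p); save(p,"w6"); o=bot.get_obs(); print(o["time"],o["ee_pos"],o["wrist_force"],o["opening"])
for t,z in [("dial_axis",.055),("knob_axis",.062),("pin_top",.09)]:
    for a in bot.pinpoint(p,t)[:1]: print(t,round(a["conf"],2),np.round(a["pixel"],1),fish(p,z,a["pixel"]).round(4))
print(dial(p,np.array([.516,.2885])))
E
```

```text
13.6 [0.50066653 0.16446057 0.07169985] [-0.14900101  0.28894334  0.22345567] 0.03543105746722485
dial_axis 0.56 [357.2  22.1] [0.5159 0.2878 0.055 ]
knob_axis 0.63 [346.1 259.4] [0.5355 0.1677 0.062 ]
pin_top 0.81 [279.2 281.4] [0.4998 0.1652 0.09  ]
((np.float64(44.555906920015936), np.float64(128.625)), (np.float64(39.84280923823964), np.float64(117.9375)))
```

View pics/w6.png

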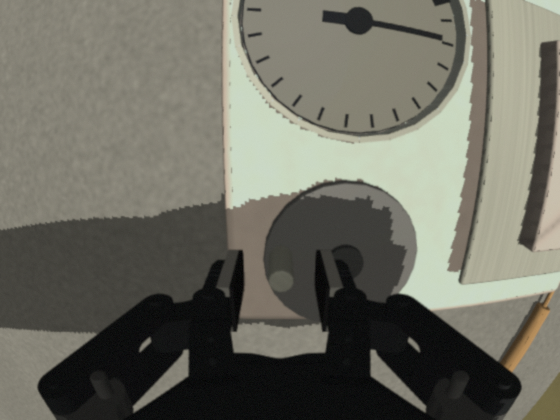

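play_rows([
  {"grip": 180,"linear": [0,0,-0.2],"delta_rot": [0,0,0]},
  {"grip": 200,"linear": [0,0,-0.2],"delta_rot": [0,0,0]},
  {"grip": 215,"linear": [0,0,-0.2],"delta_rot": [0,0,0]},
  {"grip": 240,"linear": [0,0,-0.2],"delta_rot": [0,0,0]},
  {"grip": 240,"linear": [0,0,-0.2],"delta_rot": [0,0,0]},
  {"grip": 240,"linear": [0,0,-0.2],"delta_rot": [0,0,0]},
], force=25)

```text
time: 14.35
ee_pos: [0.5012, 0.1644, 0.0685]
tcp_rot: [179.8, 0.0, 100.4]
wrist_force: [6.5, 1.5, -3.7]
opening: 0.0112
grasp_force: 25.4
```

play_rows([
  {"grip": 240,"linear": [0.06,-0.41,0],"delta_rot": [0,0,0]},
  {"grip": 240,"linear": [0.16,-0.81,0],"delta_rot": [0,0,0]},
  {"grip": 240,"linear": [0.32,-1.2,0],"delta_rot": [0,0,0]},
  {"grip": 240,"linear": [0.52,-1.56,0],"delta_rot": [0,0,0]},
  {"grip": 240,"linear": [0.76,-1.9,0],"delta_rot": [0,0,0]},
  {"grip": 240,"linear": [1.05,-2.2,0],"delta_rot": [0,0,0]},
  {"grip": 240,"linear": [1.32,-2.43,0],"delta_rot": [0,0,0]},
  {"grip": 240,"linear": [1.51,-2.57,0],"delta_rot": [0,0,0]},
  {"grip": 240,"linear": [1.51,-2.57,0],"delta_rot": [0,0,0]},
  {"grip": 240,"linear": [1.51,-2.57,0],"delta_rot": [0,0,0]},
])

```text
time: 15.35
ee_pos: [0.513, 0.1368, 0.0684]
tcp_rot: [-179.7, 0.1, 100.4]
wrist_force: [-12.1, -8.2, 11.6]
opening: 0.0108
grasp_force: 26.8
```

```bash
python3 - <<'E'
from h import *
for n in ("wrist","scene","top"):
    p=bot.camera(n); save(p,"g"+n)
    if n=="top": g=lambda a,u,v,s:cv2.resize(a["color"][v:v+s,u:u+s,::-1],(400,400),interpolation=cv2.INTER_CUBIC)
    if n=="scene": s=p
print(bot.get_obs()["ee_pos"],bot.get_obs()["wrist_force"])
w=cv2.imread("pics/gwrist.png"); cv2.imwrite("pics/gm.png",np.hstack([w[:400,160:560],g(p,165,205,64)]))
E
```

```text
[0.51299876 0.13681918 0.06837485] [-11.95288062  -6.78434734  10.39062886]
```

View pics/gm.png

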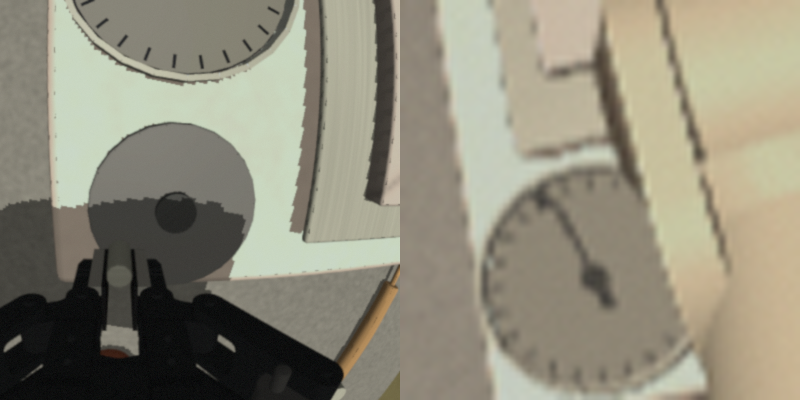

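play_rows([
  {"grip": 200,"linear": [0.1,0.1,0],"delta_rot": [0,0,0]},
  {"grip": 150,"linear": [0.1,0.1,0],"delta_rot": [0,0,0]},
  {"grip": 150,"linear": [0.1,0.1,0],"delta_rot": [0,0,0]},
  {"grip": 150,"linear": [0.1,0.1,1],"delta_rot": [0,0,0]},
  {"grip": 150,"linear": [0.1,0.1,4],"delta_rot": [0,0,0]},
  {"grip": 150,"linear": [0,1,8],"delta_rot": [0,0,0]},
  {"grip": 150,"linear": [0,4,12],"delta_rot": [0,0,0]},
  {"grip": 150,"linear": [0,5,13],"delta_rot": [0,0,0]},
  {"grip": 150,"linear": [0,5,13],"delta_rot": [0,0,0]},
  {"grip": 150,"linear": [0,5,13],"delta_rot": [0,0,0]},
])

```text
time: 16.5
ee_pos: [0.5148, 0.1883, 0.1973]
tcp_rot: [-179.9, 0.0, 100.5]
wrist_force: [-0.8, -0.1, -0.1]
opening: 0.0353
grasp_force: 0.0
```

```bash
python3 - <<'E'
from h import *
p=bot.camera("wrist"); save(p,"w7"); print(bot.get_obs()["ee_pos"])
for t,z in [("dial_axis",.055),("needle_tip",.057),("zero_mark",.055),("knob_axis",.062),("pin_top",.09)]:
    for a in bot.pinpoint(p,t)[:1]: print(t,round(a["conf"],2),np.round(a["pixel"],1),fish(p,z,a["pixel"]).round(4))
print(dial(p,np.array([.516,.2885])),dial(p,np.array([.515,.288])))
cv2.imwrite("pics/w7c.png",cv2.resize(p["color"][:260,200:520,::-1],(736,598),interpolation=cv2.INTER_CUBIC))
E
```

```text
[0.51450804 0.18787603 0.19675961]
dial_axis 0.91 [306.7  78.3] [0.5192 0.2893 0.055 ]
needle_tip 0.43 [264.3 322.9] [0.5252 0.0377 0.057 ]
knob_axis 0.83 [296.  214.7] [0.533  0.1687 0.062 ]
pin_top 0.7 [263.9 250.7] [0.5094 0.1413 0.09  ]
((np.float64(28.981921442289075), np.float64(66.05000305175781)), (np.float64(34.74111681950611), np.float64(79.0625))) ((np.float64(28.91685351243822), np.float64(66.15625)), (np.float64(34.41313198427884), np.float64(74.41666793823242)))
```

View pics/w7c.png

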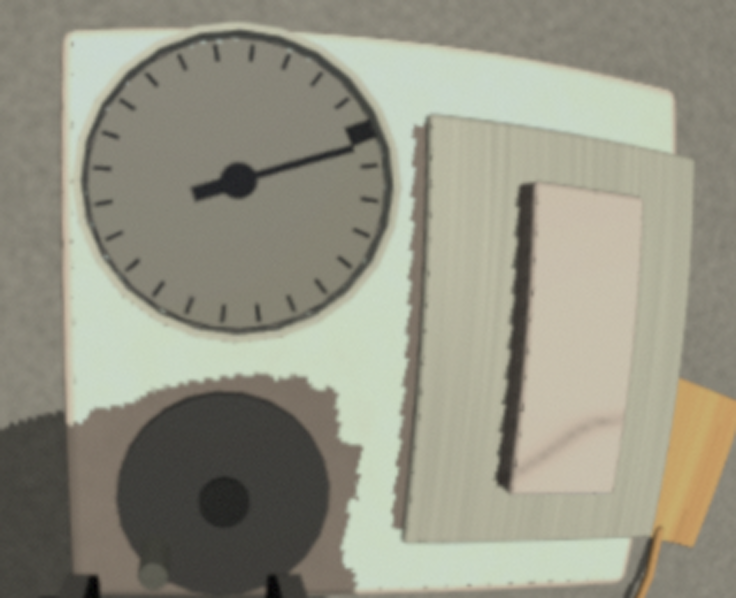

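play_rows([
  {"grip": 150,"linear": [-0.15,-4.8,-2],"delta_rot": [0,0,0]},
  {"grip": 150,"linear": [-0.15,-4.8,-6],"delta_rot": [0,0,0]},
  {"grip": 150,"linear": [-0.15,-4.8,-10],"delta_rot": [0,0,0]},
  {"grip": 150,"linear": [-0.15,-4.8,-12],"delta_rot": [0,0,0]},
  {"grip": 150,"linear": [-0.15,-4.8,-12.5],"delta_rot": [0,0,0]},
  {"grip": 150,"linear": [-0.15,-4.8,-12.5],"delta_rot": [0,0,0]},
], force=25)

```text
time: 17.4
ee_pos: [0.5132, 0.1402, 0.073]
tcp_rot: [-179.9, 0.0, 100.4]
wrist_force: [-0.2, 0.4, 0.6]
opening: 0.0352
grasp_force: 0.0
```

```bash
python3 - <<'E'
from h import *
p=bot.camera("wrist"); C=fcloud(p); o=bot.get_obs(); print(o["time"],o["ee_pos"],o["wrist_force"],o["opening"])
for t,z in [("knob_axis",.062),("pin_top",.09)]:
    for a in bot.pinpoint(p,t)[:1]: print(t,round(a["conf"],2),np.round(a["pixel"],1),fish(p,z,a["pixel"]).round(4))
    for a in bot.trace(p,"tare")[:1]:
        m=a["pixels"]&(abs(C[...,2]-.0895)<.003); print(m.sum(),C[m].mean(0))
E
```

```text
17.45 [0.51381307 0.14050528 0.07412024] [0.16913808 0.60418245 0.28225017] 0.03504748228464387
knob_axis 0.63 [334.9 213.6] [0.5361 0.1671 0.062 ]
486 [0.51128134 0.14263275 0.08913644]
pin_top 0.79 [274.7 277.2] [0.5102 0.142  0.09  ]
486 [0.51128134 0.14263275 0.08913644]
```

play_rows([
  {"grip": 180,"linear": [-0.27,0.15,-0.3],"delta_rot": [0,0,0]},
  {"grip": 200,"linear": [-0.27,0.15,-0.3],"delta_rot": [0,0,0]},
  {"grip": 215,"linear": [-0.27,0.15,-0.3],"delta_rot": [0,0,0]},
  {"grip": 240,"linear": [-0.27,0.15,-0.3],"delta_rot": [0,0,0]},
  {"grip": 240,"linear": [-0.27,0.15,-0.3],"delta_rot": [0,0,0]},
  {"grip": 240,"linear": [-0.27,0.15,-0.3],"delta_rot": [0,0,0]},
  {"grip": 240,"linear": [-0.27,0.15,-0.3],"delta_rot": [0,0,0]},
], force=25)

```text
time: 18.35
ee_pos: [0.5114, 0.1425, 0.0705]
tcp_rot: [179.9, -0.0, 100.4]
wrist_force: [5.0, 4.7, -1.6]
opening: 0.011
grasp_force: 24.8
```

play_rows([
  {"grip": 240,"linear": [0.15,-0.08,0],"delta_rot": [0,0,0]},
  {"grip": 240,"linear": [0.3,-0.18,0],"delta_rot": [0,0,0]},
  {"grip": 240,"linear": [0.45,-0.28,0],"delta_rot": [0,0,0]},
  {"grip": 240,"linear": [0.57,-0.37,0],"delta_rot": [0,0,0]},
  {"grip": 240,"linear": [0.57,-0.37,0],"delta_rot": [0,0,0]},
  {"grip": 240,"linear": [0.57,-0.37,0],"delta_rot": [0,0,0]},
])

```text
time: 18.95
ee_pos: [0.5161, 0.1381, 0.0705]
tcp_rot: [-180.0, 0.0, 100.4]
wrist_force: [-4.9, -0.0, 5.4]
opening: 0.0111
grasp_force: 25.4
```

play_rows([
  {"grip": 200,"linear": [0,0,0],"delta_rot": [0,0,0]},
  {"grip": 150,"linear": [0,0,0],"delta_rot": [0,0,0]},
  {"grip": 150,"linear": [0,0,0],"delta_rot": [0,0,0]},
  {"grip": 150,"linear": [0,0,1],"delta_rot": [0,0,0]},
  {"grip": 150,"linear": [0,0,4],"delta_rot": [0,0,0]},
  {"grip": 150,"linear": [0,1,8],"delta_rot": [0,0,0]},
  {"grip": 150,"linear": [0,4,12],"delta_rot": [0,0,0]},
  {"grip": 150,"linear": [0,5,13],"delta_rot": [0,0,0]},
  {"grip": 150,"linear": [0,5,13],"delta_rot": [0,0,0]},
  {"grip": 150,"linear": [0,5,13],"delta_rot": [0,0,0]},
])

```text
time: 19.95
ee_pos: [0.5164, 0.1881, 0.1998]
tcp_rot: [-180.0, 0.0, 100.5]
wrist_force: [-0.1, 0.3, -1.0]
opening: 0.035
grasp_force: 0.0
```

```bash
python3 - <<'E'
from h import *
p=bot.camera("wrist"); save(p,"w8"); print(bot.get_obs()["ee_pos"])
print(dial(p,np.array([.516,.2885])),dial(p,np.array([.517,.289])))
cv2.imwrite("pics/w8c.png",cv2.resize(p["color"][:260,200:520,::-1],(736,598),interpolation=cv2.INTER_CUBIC))
E
```

```text
[0.51613536 0.18769963 0.19921836]
((np.float64(33.195675055640585), np.float64(65.3125)), (np.float64(34.72953755709652), np.float64(78.76388931274414))) ((np.float64(33.40244476451611), np.float64(65.0625)), (np.float64(34.91018878211045), np.float64(77.04861068725586)))
```

View pics/w8c.png

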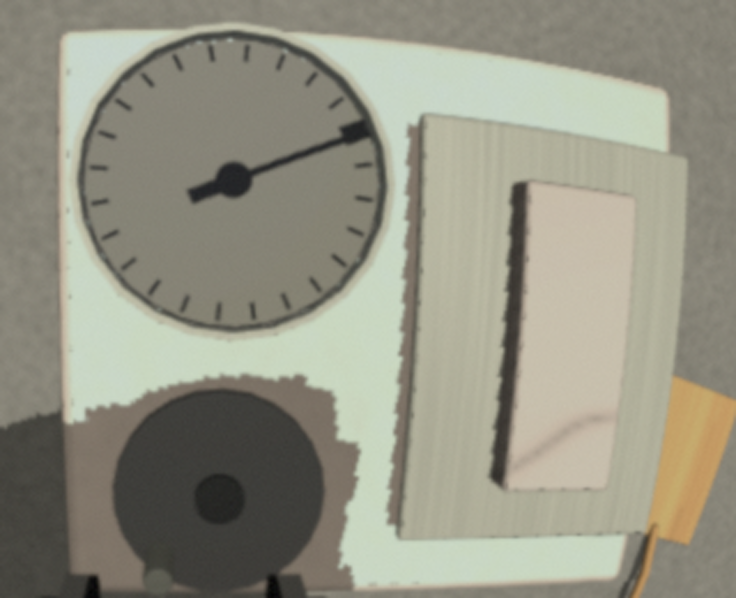

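play_rows([
  {"grip": 150,"linear": [-0.12,-4.85,-2],"delta_rot": [0,0,0]},
  {"grip": 150,"linear": [-0.12,-4.85,-6],"delta_rot": [0,0,0]},
  {"grip": 150,"linear": [-0.12,-4.85,-10],"delta_rot": [0,0,0]},
  {"grip": 150,"linear": [-0.12,-4.85,-12],"delta_rot": [0,0,0]},
  {"grip": 150,"linear": [-0.12,-4.85,-12.8],"delta_rot": [0,0,0]},
  {"grip": 150,"linear": [-0.12,-4.85,-12.8],"delta_rot": [0,0,0]},
  {"grip": 150,"linear": [-0.12,-4.85,-12.8],"delta_rot": [0,0,0]},
], force=25)

```text
time: 20.7
ee_pos: [0.5156, 0.1396, 0.0732]
tcp_rot: [180.0, -0.0, 100.4]
wrist_force: [1.3, -0.6, 1.0]
opening: 0.0351
grasp_force: 0.0
```

```bash
python3 - <<'E'
from h import *
p=bot.camera("wrist"); C=fcloud(p); o=bot.get_obs(); print(o["time"],o["ee_pos"],o["wrist_force"],o["opening"])
for a in bot.pinpoint(p,"pin_top")[:1]: print(round(a["conf"],2),np.round(a["pixel"],1),fish(p,.09,a["pixel"]).round(4))
for a in bot.trace(p,"tare")[:1]:
        m=a["pixels"]&(abs(C[...,2]-.0895)<.003); print(m.sum(),C[m].mean(0))
E
```

```text
20.75 [0.51593227 0.13985131 0.07358954] [ 0.53321299 -0.200729    0.30391294] 0.03533007771304373
0.92 [278.6 283. ] [0.5149 0.1386 0.09  ]
444 [0.51529413 0.13964163 0.08912956]
```

play_rows([
  {"grip": 180,"linear": [-0.05,-0.03,-0.2],"delta_rot": [0,0,0]},
  {"grip": 200,"linear": [-0.05,-0.03,-0.2],"delta_rot": [0,0,0]},
  {"grip": 215,"linear": [-0.05,-0.03,-0.2],"delta_rot": [0,0,0]},
  {"grip": 240,"linear": [-0.05,-0.03,-0.2],"delta_rot": [0,0,0]},
  {"grip": 240,"linear": [-0.05,-0.03,-0.2],"delta_rot": [0,0,0]},
  {"grip": 240,"linear": [-0.05,-0.03,-0.2],"delta_rot": [0,0,0]},
], force=25)

```text
time: 21.45
ee_pos: [0.5152, 0.1398, 0.0705]
tcp_rot: [179.9, -0.0, 100.4]
wrist_force: [3.6, 2.9, 1.1]
opening: 0.011
grasp_force: 24.5
```

play_rows([
  {"grip": 240,"linear": [0.09,-0.06,0],"delta_rot": [0,0,0]},
  {"grip": 240,"linear": [0.17,-0.12,0],"delta_rot": [0,0,0]},
  {"grip": 240,"linear": [0.17,-0.12,0],"delta_rot": [0,0,0]},
  {"grip": 240,"linear": [0.17,-0.12,0],"delta_rot": [0,0,0]},
])

```text
time: 21.85
ee_pos: [0.5161, 0.1391, 0.0705]
tcp_rot: [-180.0, -0.1, 100.5]
wrist_force: [-1.4, 6.4, 2.8]
opening: 0.011
grasp_force: 24.7
```

play_rows([
  {"grip": 200,"linear": [0,0,0],"delta_rot": [0,0,0]},
  {"grip": 150,"linear": [0,0,0],"delta_rot": [0,0,0]},
  {"grip": 150,"linear": [0,0,0],"delta_rot": [0,0,0]},
  {"grip": 150,"linear": [0,0,1],"delta_rot": [0,0,0]},
  {"grip": 150,"linear": [0,0,4],"delta_rot": [0,0,0]},
  {"grip": 150,"linear": [0,1,8],"delta_rot": [0,0,0]},
  {"grip": 150,"linear": [0,4,12],"delta_rot": [0,0,0]},
  {"grip": 150,"linear": [0,5,13],"delta_rot": [0,0,0]},
  {"grip": 150,"linear": [0,5,13],"delta_rot": [0,0,0]},
  {"grip": 150,"linear": [0,5,13],"delta_rot": [0,0,0]},
])

```text
time: 22.85
ee_pos: [0.5163, 0.188, 0.1998]
tcp_rot: [-180.0, 0.0, 100.4]
wrist_force: [0.0, -0.7, -0.1]
opening: 0.0351
grasp_force: 0.0
```

```bash
python3 - <<'E'
from h import *
p=bot.camera("wrist"); save(p,"w9"); print(bot.get_obs()["ee_pos"])
print(dial(p,np.array([.516,.2885])),dial(p,np.array([.517,.289])))
cv2.imwrite("pics/w9c.png",cv2.resize(p["color"][:260,200:520,::-1],(736,598),interpolation=cv2.INTER_CUBIC))
E
```

```text
[0.51613115 0.18766094 0.1992251 ]
((np.float64(33.565356321433875), np.float64(65.10624694824219)), (np.float64(34.736220601448025), np.float64(79.36458206176758))) ((np.float64(33.79387175356265), np.float64(64.9437484741211)), (np.float64(34.909261698378636), np.float64(77.40972137451172)))
```

View pics/w9c.png

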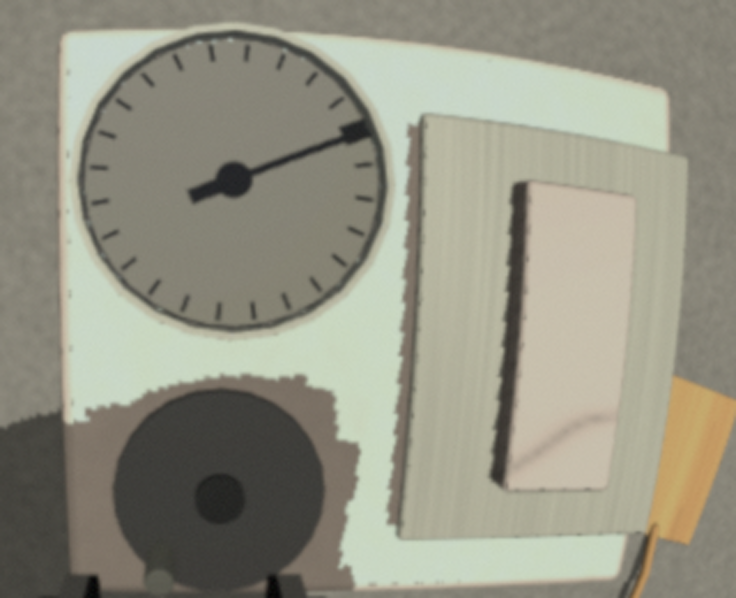

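```bash
python3 -c "
from workcell import bot
print(bot.job_done())"
```

```text
the job is handed in; nothing more can be done
None
```

The top slab lies flat and about centred on the weighing plate, the needle is on the broad zero mark (about 1° off its centre), and the job was handed in at about 23 s with the arm clear of everything.

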